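# Feel along the crest of a cast wall

## Robot

A 7-joint arm with a two-finger parallel gripper is mounted at the origin on the work surface. World frame = base frame: x ahead of the robot, y to its left, z up, the work surface at z = 0. Lengths are in m, angles in rad, forces in N, time in s.
With the tool pointing down it reaches from about 0.4 to 0.925 m from the base axis. Payload 4.1 kg.
Tool frame: the origin (TCP) lies on the front face of the gripper's body, between the roots of the fingers; the fingertips stand ahead of it and the grasp point (between the pads) lies 54 mm ahead of it (r.tip_reach is the z of the fingertips in the tool frame, in m); z points along the fingers, x is the direction in which the jaws open and shut, and the axes are right-handed (so a half turn about z gives the same grasp; the last joint's range is limited). The gripper opens to 85 mm and grips with 20 to 120 N. Pads are 22 mm wide; open, the fingers measure 114 mm over their backs; the gripper's body (76 mm by 85 mm) begins 54 mm behind the grasp point. The pads swing forward as they close: fully open they stand 13 mm farther back than shut.
Start: joints at [-1.375, 0.398, 0.045, 1.537, -0.019, 1.207, -0.051], TCP at [0.189, 0.622, 0.304] pointing down, gripper open.
Joint ranges: [-2.82, 2.82], [-0.49, 2.23], [-1.37, 1.46], [0, 2.46], [-1.36, 4.5], [0.23, 2], [-2.94, 2.94]. Speed limits (rad/s): [2.57, 2.57, 3.14, 3.14, 3.14, 3.14, 3.14].

## Interface

Orientations are given as a rotation vector (axis times angle).
In Python, from plant import r gives the robot as it stands.
- The arm moves only by the tool arm_command, never from a script. Its argument "series" is a list of rows, each an object of numbers: "dx", "dy", "dz": the shift along the tool's x, y, z each as a share of 2 cm, from -1 to 1; "turn": the turn about the tool's z as a share of 2 rad, from -1 to 1; "hand": the opening, from -1 (shut) to 1 (fully open). A call has 1 to 8 rows; each row shifts and turns the commanded pose from where the row before left it, along the tool's axes as they then stand; what a row does not reach is not made up. A row lasts 1/10 s, in which the tool goes at most 50 mm and 8.59 degrees, less where a joint would pass 70% of its speed; a pose out of reach is approached as far as the arm can. A call with a number of a shift or a turn outside -1 to 1 is refused whole. A call with a gripper value outside its range is refused whole. The fingers move at their own pace and stop on an object; "newtons" is the grip in N (left out, the last holds). Time passes only in rows, so rows that do not move let the fingers close. It gives the time, the measured TCP pose, the force and the opening at its end, in the units of the state.
- r.get_obs(): the state, without advancing time (a new reading comes with each control period).
- r.read_camera(name): name is "scene" or "top"; returns a dict with "image" (480x640x3 uint8, blue, green, red), "mtx" (3x3 intrinsics, pixels), "k1" (the pictures are not rectified: a ray, as slopes to the right and down, at radius r is drawn at 1 + k1 r^2 times it, then the intrinsics apply), "world_from_camera" (4x4, takes a point from camera to world coordinates). Camera axes: x right, y down, z forward; pixel columns grow to the right and rows downward; lengths in m; the calibration is good to about 2 mm. A picture is of the moment at which its call begins. There is no depth.
- r.sign_off(): hands the job in, once; it reports no verdict.
Trained networks look in a picture, given as the dict that the camera call returned (one of the last four; its "shot" number tells which), for a name from the list of things; names that differ only in an ending like _2 or _b are one class to them, and where a whole thing is asked for, a point or a joint stands for the part that bears it (a point fixed in the world has none). Each returns a list of dicts, best first, with "conf" (0 to 1); they miss things now and then, are a little off and sometimes report something else, mostly with a low value. They report only what shows in the picture. A call takes as long as a camera call.
- r.boxes_of(name, picture): "rect" ([left, top, right, bottom] in pixels, round what is visible of it).
The state is a dict: "time_s": time; "joints": joint angles; "qvel": joint speeds; "joint_efforts": joint torques, N m; "tcp_pos": TCP position; "orientation": TCP orientation; "wrist_force": force on the tool from outside, world axes, zero at the start; "ft_torque": the same for the moment, N m; "gripper_width": opening from 0.0 (shut) to 1.0 (fully open).
Only numpy, scipy, OpenCV 4.12 (cv2) and the standard library are available. Lean on these libraries where they do the work, as an engineer would, in place of code of your own. Each camera call takes 0.05 s, during which the arm holds its last target. There are 200 camera calls.

## Task

With the fingertips together, lightly run them along the top of the curved model wall, following its curve from the end with the round stub tower all the way to the plain end, pressing just enough that the sprung plate under it gives by a few millimetres, and never so hard that it nears its stop. Only touch the wall: do not lift it or shift it, and leave the figure, jar, tape and tumbler alone.

Things in the scene. Friction and masses are not known exactly. Their poses are not given: they have to be found in the camera images.
- stand: Painting stand fixed to the bench: a marble disc 240 mm across and 22 mm thick, with a sprung perforated metal plate over it (284 mm across, its top 50 mm above the bench at rest). Origin at the centre of its underside, at bench height.
- plate (a joint): How far the stand's sprung plate is pressed down, in m: 0 at rest, growing downward, mechanical stop at 0.015. It starts to give at about 0.6 to 2.2 N and takes about 0.45 N more for each mm; it springs back up when let go. The wall on it sinks with it, staying level.
- wall: Loose grey 0.5 kg casting of a curved wall standing on the plate; an arc from above, radius 200 mm, 230 mm long. Flat crest 18 mm wide, 55 mm above its underside (105 mm above the bench at rest); foot 38 mm wide. Start end: a low round stub tower, 52 mm across, 34 mm high; other end plain. Origin: underside, mid length, 16 mm to the hollow side; x to the bulging side, y from stub to plain end.
- figure: Bystander: loose small grey figure on a round cork base, 38 mm across, 65 mm tall, standing on the plate on the hollow side of the wall, its middle about 90 mm from the wall's middle line. Origin at the centre of its underside.
- jar: Bystander: loose paint jar, 44 mm across, 50 mm tall, on the bench beside the stand. Origin at the centre of its underside.
- tape: Bystander: loose roll of paper-coloured tape lying flat on the bench, 96 mm across, 25 mm tall. Origin at the centre of its underside.
- tumbler: Bystander: loose empty glass tumbler, 68 mm across, 85 mm tall, on the bench beside the stand. Origin at the centre of its underside.
- crest0 (a point): Point on the middle line of the wall's crest surface, 12 mm in from the end of the wall with the round stub (the start).
- crest1 (a point): Point on the middle line of the wall's crest surface, 1 of 6 equal steps (about 34 mm each) along the arc from crest0 to crest6.
- crest2 (a point): Point on the middle line of the wall's crest surface, 2 of 6 equal steps (about 34 mm each) along the arc from crest0 to crest6.
- crest3 (a point): Point on the middle line of the wall's crest surface, 3 of 6 equal steps (about 34 mm each) along the arc from crest0 to crest6.
- crest4 (a point): Point on the middle line of the wall's crest surface, 4 of 6 equal steps (about 34 mm each) along the arc from crest0 to crest6.
- crest5 (a point): Point on the middle line of the wall's crest surface, 5 of 6 equal steps (about 34 mm each) along the arc from crest0 to crest6.
- crest6 (a point): Point on the middle line of the wall's crest surface, 12 mm in from the plain end (the finish).

How it is judged:
By the outcome, as a careful person would: the job done as asked, in the order asked, and still so for the second after the job is handed in, with the robot touching nothing.
It also fails if it takes over 40 s, if anything falls off the work surface, if the arm or the gripper's body presses on something with over 40 N, if the wrist force passes 120 N, or if a joint passes its speed limit or range.

## Working session

There is one attempt and no reset: what is moved stays moved. The work goes in short steps, Python scripts to look and compute and a tool call to move; the robot and the scene stay as the last step left them, time stands still between calls to the robot, and variables do not carry over. Pictures are saved under pics/ and viewed, about 8 in all and at most 12, crops included, and the job is handed in when it is done.

Besides the shell and the picture viewer there is one more tool, called after "Call:" by a JSON object that holds its "api" and its "payload". arm_command: Moves the arm, as the interface text tells. Its arguments: {"type":"object","properties":{"series":{"type":"array","items":{"type":"object","properties":{"dx":{"type":"number","minimum":-1,"maximum":1},"dy":{"type":"number","minimum":-1,"maximum":1},"dz":{"type":"number","minimum":-1,"maximum":1},"turn":{"type":"number","minimum":-1,"maximum":1},"hand":{"type":"number"}}}},"newtons":{"type":"number"}},"required":["series"]}

```bash
mkdir -p pics; ls; python3 - <<'E'
from plant import r
import cv2
print(r.get_obs(), r.tip_reach)
for n in ["top","scene"]:
    p=r.read_camera(n); cv2.imwrite(f"pics/{n}0.png",p["image"])
    print(n,p["mtx"],p["k1"],p["world_from_camera"])
    for o in ["wall","stand","figure","jar","tape","tumbler","crest0"]:
        print(o,[(b["rect"],b["conf"]) for b in r.boxes_of(o,p)][:2])
E
```

```text
pics
{'time_s': 0.0, 'joints': array([-1.37497959,  0.39918385,  0.04503899,  1.53788735, -0.01872874,
        1.20686114, -0.05072296]), 'qvel': array([ 0.00196892, -0.00110485, -0.00167981, -0.00047171,  0.00094404,
        0.00049181, -0.00099877]), 'joint_efforts': array([ 1.24536882e-04, -4.75109518e+01,  1.36490744e+00, -2.54229730e+01,
        1.16049754e-02,  8.98544647e-03, -5.91884259e-06]), 'tcp_pos': array([0.18869128, 0.62150045, 0.3028654 ]), 'orientation': array([ 2.52256862e+00,  1.87043742e+00, -2.31387903e-03]), 'wrist_force': array([-0.12682486, -0.13426206,  0.03897627]), 'ft_torque': array([-0.02301677, -0.00330801, -0.00465426]), 'gripper_width': 1.0005933812595518} 0.0726
top [[483.15928902   0.         315.35212657]
 [  0.         483.15928902 234.27491051]
 [  0.           0.           1.        ]] 0.02584507090366064 [[-0.01316712 -0.98343864  0.18076246  0.43450232]
 [-0.99988476  0.01431583  0.00505159  0.04644532]
 [-0.0075557  -0.18067511 -0.98351381  0.92776643]
 [ 0.          0.          0.          1.        ]]
wall [([295.8, 235.1, 422.6, 299.2], 0.6
[... 359 characters left out ...]
96]
 [  0.           0.           1.        ]] -0.015720290422890748 [[ 0.06600693  0.77232124 -0.63179347  1.00181836]
 [ 0.9976429  -0.0391801   0.05633443  0.03138319]
 [ 0.01875455 -0.63402273 -0.77308696  0.60314604]
 [ 0.          0.          0.          1.        ]]
wall [([191.7, 196.9, 331.2, 266.1], 0.74)]
stand [([168.2, 186.3, 344.0, 327.2], 0.6)]
figure [([254.2, 180.6, 275.9, 215.2], 0.96)]
jar [([366.9, 246.1, 399.0, 283.8], 0.95), ([171.0, 321.3, 226.7, 390.3], 0.54)]
tape [([92.3, 214.4, 156.9, 264.2], 0.92), ([193.9, 196.2, 333.9, 265.9], 0.27)]
tumbler [([170.5, 321.9, 226.8, 392.9], 0.69)]
crest0 [([187.9, 195.2, 328.2, 263.6], 0.86), ([170.6, 323.0, 227.9, 392.4], 0.19)]
```

```bash
python3 - <<'E'
import cv2
a=cv2.imread("pics/top0.png")[165:355,230:470]; b=cv2.imread("pics/scene0.png")[170:340,150:410]
cv2.imwrite("pics/a.png",cv2.resize(a,(768,600*768//768*190//190),interpolation=cv2.INTER_CUBIC) if 0 else cv2.resize(a,None,fx=3,fy=3,interpolation=cv2.INTER_CUBIC))
cv2.imwrite("pics/b.png",cv2.resize(b,None,fx=3,fy=3,interpolation=cv2.INTER_CUBIC))
E
```

```text
(no output)
```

View pics/a.png

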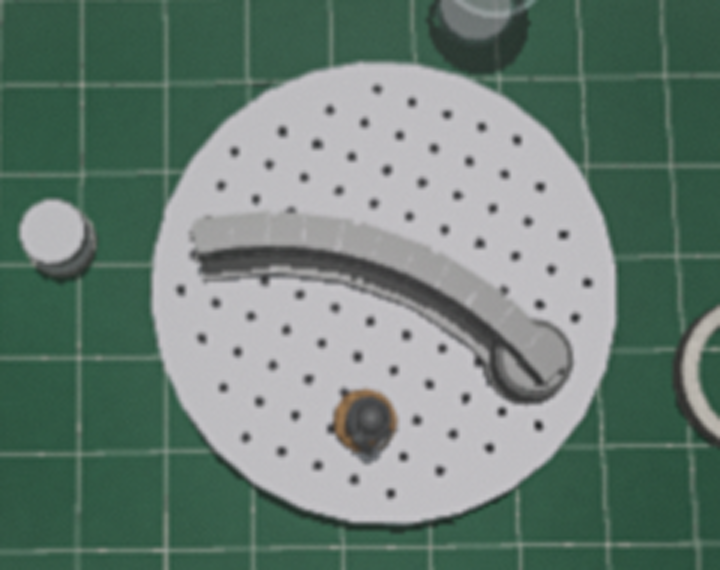

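View pics/b.png

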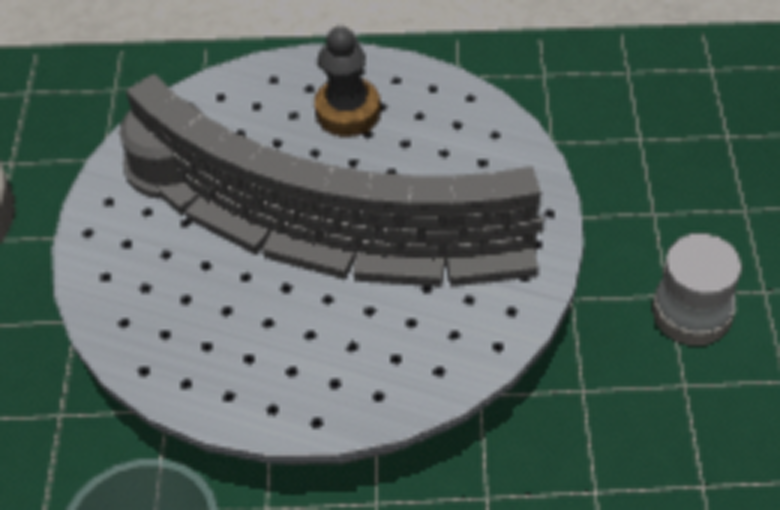

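```bash
cat > h.py <<'E'
import numpy as np, cv2
from scipy.optimize import least_squares
def ray(p,uv,z):
    K,k=p["mtx"],p["k1"]; T=p["world_from_camera"]
    d=cv2.undistortPoints(np.array(uv,float).reshape(-1,1,2),K,np.array([k,0,0,0,0.])).reshape(-1,2)
    d=np.c_[d,np.ones(len(d))]@T[:3,:3].T; c=T[:3,3]
    return (c+d*((z-c[2])/d[:,2])[:,None])[:,:2]
E
python3 - <<'E'
from h import *
from plant import r
D={"top":((230,165),[(192,222),(240,213),(300,213),(360,224),(430,247),(490,280),(540,320)],[(195,252),(250,247),(300,248),(350,258),(400,275),(450,303),(540,382)],[(570,355),(545,383)],[(190,235)]),
"scene":((150,170),[(128,92),(200,150),(250,175),(300,190),(350,200),(400,205),(450,205),(540,193)],[(155,75),(200,110),(250,140),(300,158),(350,170),(400,176),(450,177),(530,168)],[(128,92),(155,75)],[(530,168),(540,193)])}
P={}
for n,(o,*L) in D.items():
    p=r.read_camera(n); P[n]=[ray(p,(np.array(l)-1)/3+o,.105) for l in L]
def res(q,ns):
    e=[]
    for n in ns:
        for X,R in zip(P[n][:2],(.209,.191)): e+=list(np.hypot(*(X-q[:2]).T)-R)
        for X,s in zip(P[n][2:],(-1,1)):
            v=X-q[:2]; a=np.arctan2(v[:,1],v[:,0])-q[2]
            e+=list(.2*((a+np.pi)%(2*np.pi)-np.pi-s*.575))
    return np.array(e)
for ns in (["top"],["scene"],["top","scene"]):
    c0=P[ns[0]][0].mean(0)-[.2,0]
    f=least_squares(res,[*c0,0],args=(ns,),loss="soft_l1",f_scale=.003); q=f.x
    print(ns,q.round(4),"res mm",(res(q,ns)*1000).round(1))
    print("ends",P[ns[0]][2].round(3),P[ns[0]][3].round(3))
for i in range(7):
    a=q[2]+(-.575+.06+i*(1.03/6)); print(i,(q[:2]+.2*np.array([np.cos(a),np.sin(a)])).round(4),"tangent",np.degrees(a+np.pi/2).round(1))
from scipy.spatial.transform import Rotation as Ro
print(Ro.from_rotvec(r.get_obs()["orientation"]).as_matrix().round(3), r.get_obs()["time_s"])
E
```

```text
['top'] [ 0.3736  0.0465 -0.3679] res mm [ 0.2  1.3  1.4  0.7  1.9  3.1  4.1  0.7 -0.9 -1.  -1.9 -2.1 -2.9 -1.5
  0.9 -3.   1.4]
ends [[ 0.499 -0.125]
 [ 0.484 -0.11 ]] [[0.571 0.089]]
['scene'] [ 0.3754  0.0441 -0.3697] res mm [-0.3  0.6  1.5  1.   0.8  0.7  0.2 -0.9  0.1 -1.6 -0.4 -0.5 -0.2 -0.2
 -0.1 -0.1  0.7 -1.6  0.3  0.4]
ends [[ 0.498 -0.125]
 [ 0.486 -0.112]] [[0.562 0.083]
 [0.579 0.087]]
['top', 'scene'] [ 0.3746  0.0444 -0.3676] res mm [-0.3  0.5  0.2 -0.8  0.1  1.   1.9  0.2 -1.8 -2.2 -3.4 -3.8 -5.  -3.8
  1.3 -2.7  3.7  0.4  1.4  2.4  1.9  1.7  1.5  1.  -0.1  0.8 -0.8  0.5
  0.3  0.6  0.7  0.7  0.7  0.8 -1.5 -0.6 -0.4]
ends [[ 0.499 -0.125]
 [ 0.484 -0.11 ]] [[0.571 0.089]]
0 [ 0.5016 -0.1101] tangent 39.4
1 [ 0.5261 -0.0861] tangent 49.3
2 [ 0.5462 -0.0583] tangent 59.1
3 [ 0.5612 -0.0275] tangent 68.9
4 [0.5707 0.0054] tangent 78.8
5 [0.5745 0.0395] tangent 88.6
6 [0.5724 0.0737] tangent 98.4
[[ 0.291  0.957  0.   ]
 [ 0.957 -0.291  0.   ]
 [ 0.     0.    -1.   ]] 0.9
```

Call:
{"api": "arm_command", "payload": {"series": [{"turn": -0.074, "hand": -1}, {"turn": -0.0735, "hand": -1}, {"dx": -1, "dy": 0.42, "hand": -1}, {"dx": -1, "dy": 0.42, "hand": -1}, {"dx": -1, "dy": 0.42, "hand": -1}, {"dx": -1, "dy": 0.42, "hand": -1}, {"dx": -1, "dy": 0.42, "hand": -1}, {"dx": -1, "dy": 0.42, "hand": -1}], "newtons": 20}}

```text
validation failed for argument at $.se...
```

Call:
{"api": "arm_command", "payload": {"series": [{"dx": 0, "dy": 0, "dz": 0, "turn": -0.074, "hand": -1}, {"dx": 0, "dy": 0, "dz": 0, "turn": -0.0735, "hand": -1}], "newtons": 20}}

```text
time_s: 1.1
tcp_pos: [0.1888, 0.622, 0.304]
orientation: [2.214, 2.229, 0.0]
wrist_force: [0.2, 1.0, -0.6]
gripper_width: 0.693
```

Call:
{"api": "arm_command", "payload": {"series": [{"dx": -1, "dy": 0.42, "dz": 0, "turn": 0, "hand": -1}, {"dx": -1, "dy": 0.42, "dz": 0, "turn": 0, "hand": -1}, {"dx": -1, "dy": 0.42, "dz": 0, "turn": 0, "hand": -1}, {"dx": -1, "dy": 0.42, "dz": 0, "turn": 0, "hand": -1}, {"dx": -1, "dy": 0.42, "dz": 0, "turn": 0, "hand": -1}, {"dx": -1, "dy": 0.42, "dz": 0, "turn": 0, "hand": -1}, {"dx": -1, "dy": 0.42, "dz": 0, "turn": 0, "hand": -1}, {"dx": -1, "dy": 0.42, "dz": 0, "turn": 0, "hand": -1}]}}

```text
time_s: 1.9
tcp_pos: [0.2564, 0.4612, 0.3041]
orientation: [-2.221, -2.222, -0.001]
wrist_force: [0.1, -0.1, 1.1]
gripper_width: 0.002
```

Call:
{"api": "arm_command", "payload": {"series": [{"dx": -1, "dy": 0.42, "dz": 0, "turn": 0, "hand": -1}, {"dx": -1, "dy": 0.42, "dz": 0, "turn": 0, "hand": -1}, {"dx": -1, "dy": 0.42, "dz": 0, "turn": 0, "hand": -1}, {"dx": -1, "dy": 0.42, "dz": 0, "turn": 0, "hand": -1}, {"dx": -1, "dy": 0.42, "dz": 0, "turn": 0, "hand": -1}, {"dx": -1, "dy": 0.42, "dz": 0, "turn": 0, "hand": -1}, {"dx": -1, "dy": 0.42, "dz": 0, "turn": 0, "hand": -1}, {"dx": -1, "dy": 0.42, "dz": 0, "turn": 0, "hand": -1}]}}

```text
time_s: 2.7
tcp_pos: [0.3236, 0.3012, 0.3041]
orientation: [-2.221, -2.222, -0.001]
wrist_force: [0.6, -0.3, -0.8]
gripper_width: -0.003
```

Call:
{"api": "arm_command", "payload": {"series": [{"dx": -1, "dy": 0.42, "dz": 0, "turn": 0, "hand": -1}, {"dx": -1, "dy": 0.42, "dz": 0, "turn": 0, "hand": -1}, {"dx": -1, "dy": 0.42, "dz": 0, "turn": 0, "hand": -1}, {"dx": -1, "dy": 0.42, "dz": 0, "turn": 0, "hand": -1}, {"dx": -1, "dy": 0.42, "dz": 0, "turn": 0, "hand": -1}, {"dx": -1, "dy": 0.42, "dz": 0, "turn": 0, "hand": -1}, {"dx": -1, "dy": 0.42, "dz": 0, "turn": 0, "hand": -1}, {"dx": -1, "dy": 0.42, "dz": 0, "turn": 0, "hand": -1}]}}

```text
time_s: 3.5
tcp_pos: [0.3909, 0.1412, 0.3041]
orientation: [-2.221, -2.222, -0.001]
wrist_force: [0.8, 0.7, -0.0]
gripper_width: -0.002
```

Call:
{"api": "arm_command", "payload": {"series": [{"dx": -1, "dy": 0.42, "dz": 0, "turn": 0, "hand": -1}, {"dx": -1, "dy": 0.42, "dz": 0, "turn": 0, "hand": -1}, {"dx": -1, "dy": 0.42, "dz": 0, "turn": 0, "hand": -1}, {"dx": -1, "dy": 0.42, "dz": 0, "turn": 0, "hand": -1}, {"dx": -1, "dy": 0.42, "dz": 0, "turn": 0, "hand": -1}, {"dx": -1, "dy": 0.42, "dz": 0, "turn": 0, "hand": -1}, {"dx": -1, "dy": 0.42, "dz": 0, "turn": 0, "hand": -1}, {"dx": -1, "dy": 0.42, "dz": 0, "turn": 0, "hand": -1}]}}

```text
time_s: 4.3
tcp_pos: [0.4581, -0.0187, 0.3042]
orientation: [2.221, 2.222, 0.001]
wrist_force: [-1.0, -0.1, 0.6]
gripper_width: -0.0
```

Call:
{"api": "arm_command", "payload": {"series": [{"dx": -0.94, "dy": 0.404, "dz": 0.9, "turn": 0, "hand": -1}, {"dx": -0.94, "dy": 0.404, "dz": 0.9, "turn": 0, "hand": -1}, {"dx": -0.94, "dy": 0.404, "dz": 0.9, "turn": 0, "hand": -1}, {"dx": -0.94, "dy": 0.404, "dz": 0.9, "turn": 0, "hand": -1}, {"dx": -0.94, "dy": 0.404, "dz": 0.9, "turn": 0, "hand": -1}, {"dx": 0, "dy": 0, "dz": 0.9, "turn": 0, "hand": -1}]}}

```text
time_s: 4.9
tcp_pos: [0.4991, -0.1149, 0.1957]
orientation: [2.223, 2.215, -0.0]
wrist_force: [-0.1, 0.9, 0.1]
gripper_width: 0.0
```

```bash
python3 - <<'E'
from plant import r
import cv2, numpy as np
o=r.get_obs(); print(o["tcp_pos"],o["wrist_force"])
out=[]
for n,(u,v,w,h) in {"scene":(140,100,240,190),"top":(280,160,240,190)}.items():
    p=r.read_camera(n); T=np.linalg.inv(p["world_from_camera"])
    X=np.array([o["tcp_pos"]-[0,0,.0726]])
    c,_=cv2.projectPoints(X,cv2.Rodrigues(T[:3,:3])[0],T[:3,3],p["mtx"],np.array([p["k1"],0,0,0,0.]))
    print(n,c.ravel(),(c.ravel()-[u,v])*3)
    im=p["image"][v:v+h,u:u+w]; out.append(cv2.resize(im,(400,317),interpolation=cv2.INTER_CUBIC) if 0 else im)
cv2.imwrite("pics/c.png",cv2.resize(out[0],None,fx=3,fy=3,interpolation=cv2.INTER_CUBIC))
E
```

```text
[ 0.49914327 -0.1148957   0.19565512] [-0.08833174  0.86189054  0.1218997 ]
scene [196.21784603 192.27480178] [168.6535381  276.82440534]
top [415.78774269 282.22257202] [407.36322808 366.66771607]
```

View pics/c.png

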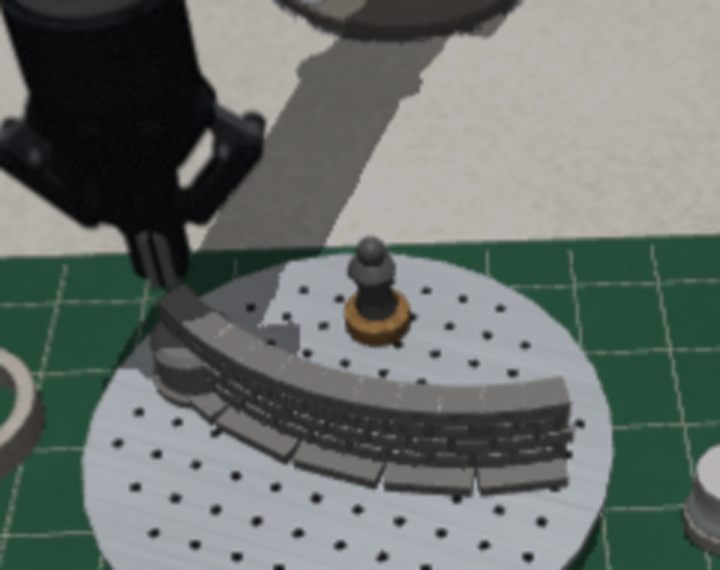

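Call:
{"api": "arm_command", "payload": {"series": [{"dx": 0.1, "dy": 0, "dz": 0.4, "turn": 0, "hand": -1}, {"dx": 0, "dy": 0, "dz": 0.35, "turn": 0, "hand": -1}, {"dx": 0, "dy": 0, "dz": 0.15, "turn": 0, "hand": -1}, {"dx": 0, "dy": 0, "dz": 0.15, "turn": 0, "hand": -1}, {"dx": 0, "dy": 0, "dz": 0, "turn": 0, "hand": -1}]}}

```text
time_s: 5.5
tcp_pos: [0.4983, -0.1094, 0.175]
orientation: [-2.22, -2.222, -0.001]
wrist_force: [-0.4, 2.1, 2.3]
gripper_width: 0.001
```

```bash
python3 - <<'E'
from plant import r
import numpy as np
F=[];
for i in range(8):
    r.read_camera("top"); o=r.get_obs(); F.append(o["wrist_force"])
print(o["time_s"],o["tcp_pos"],np.mean(F,0),np.std(F,0))
E
```

```text
5.9 [ 0.49847547 -0.10984414  0.17507559] [-0.31665046  1.18385512  2.05594632] [0.75530049 0.36920503 0.67904407]
```

```bash
python3 - <<'E'
import numpy as np
c=np.array([.3746,.0444]); a=np.linspace(-.894,.1674,41)[1:]
P=c+.2*np.c_[np.cos(a),np.sin(a)]
pos=np.array([.4985,-.1099])
for i,p in enumerate(P):
    s=((p-pos)/.02).round(2); pos=pos+s*.02
    print((s[1],s[0]),end=" " if (i+1)%8 else f" -> {pos.round(4)}\n")
E
```

```text
(np.float64(0.09), np.float64(0.27)) (np.float64(0.17), np.float64(0.2)) (np.float64(0.18), np.float64(0.2)) (np.float64(0.19), np.float64(0.19)) (np.float64(0.19), np.float64(0.18)) (np.float64(0.19), np.float64(0.18)) (np.float64(0.2), np.float64(0.18)) (np.float64(0.2), np.float64(0.17)) -> [ 0.5299 -0.0817]
(np.float64(0.21), np.float64(0.16)) (np.float64(0.21), np.float64(0.16)) (np.float64(0.22), np.float64(0.16)) (np.float64(0.22), np.float64(0.14)) (np.float64(0.23), np.float64(0.15)) (np.float64(0.22), np.float64(0.13)) (np.float64(0.24), np.float64(0.13)) (np.float64(0.23), np.float64(0.12)) -> [ 0.5529 -0.0461]
(np.float64(0.24), np.float64(0.12)) (np.float64(0.24), np.float64(0.11)) (np.float64(0.24), np.float64(0.1)) (np.float64(0.25), np.float64(0.1)) (np.float64(0.25), np.float64(0.09)) (np.float64(0.25), np.float64(0.09)) (np.float64(0.26), np.float64(0.08)) (np.float64(0.25), np.float64(0.07)) -> [ 0.5681 -0.0065]
(np.float64(0.26), np.float64(0.06)) (np.float64(0.26), np.float64(0.06)) (np.float64(0.26), np.float64(0.05)) (np.float64(0.26), np.float64(0.04)) (np.float64(0.26), np.float64(0.04)) (np.float64(0.27), np.float64(0.03)) (np.float64(0.26), np.float64(0.02)) (np.float64(0.27), np.float64(0.01)) -> [0.5743 0.0355]
(np.float64(0.26), np.float64(0.01)) (np.float64(0.27), np.float64(0.0)) (np.float64(0.26), np.float64(-0.0)) (np.float64(0.27), np.float64(-0.01)) (np.float64(0.26), np.float64(-0.02)) (np.float64(0.27), np.float64(-0.03)) (np.float64(0.26), np.float64(-0.03)) (np.float64(0.26), np.float64(-0.04)) -> [0.5719 0.0777]
```

First press a bit deeper in place (2 rows), then run the first stretch and check.

Call:
{"api": "arm_command", "payload": {"series": [{"dx": 0, "dy": 0, "dz": 0.08, "turn": 0, "hand": -1}, {"dx": 0, "dy": 0, "dz": 0, "turn": 0, "hand": -1}]}}

```text
time_s: 6.1
tcp_pos: [0.4985, -0.1099, 0.1733]
orientation: [2.221, 2.222, 0.001]
wrist_force: [-0.3, 2.1, 2.5]
gripper_width: 0.001
```

Call:
{"api": "arm_command", "payload": {"series": [{"dx": 0.09, "dy": 0.27, "dz": 0, "turn": 0, "hand": -1}, {"dx": 0.17, "dy": 0.2, "dz": 0, "turn": 0, "hand": -1}, {"dx": 0.18, "dy": 0.2, "dz": 0, "turn": 0, "hand": -1}, {"dx": 0.19, "dy": 0.19, "dz": 0, "turn": 0, "hand": -1}, {"dx": 0.19, "dy": 0.18, "dz": 0, "turn": 0, "hand": -1}, {"dx": 0.19, "dy": 0.18, "dz": 0, "turn": 0, "hand": -1}, {"dx": 0.2, "dy": 0.18, "dz": 0, "turn": 0, "hand": -1}, {"dx": 0.2, "dy": 0.17, "dz": 0, "turn": 0, "hand": -1}]}}

```text
time_s: 6.9
tcp_pos: [0.53, -0.0813, 0.1733]
orientation: [2.221, 2.222, 0.0]
wrist_force: [-0.5, -2.3, 3.0]
gripper_width: -0.003
```

```bash
python3 - <<'E'
from plant import r
import numpy as np, cv2
F=[];
for i in range(6):
    p=r.read_camera("scene"); o=r.get_obs(); F.append(o["wrist_force"])
print(o["time_s"],o["tcp_pos"],np.mean(F,0))
v=o["tcp_pos"][:2]-[.3746,.0444]; print(np.hypot(*v),np.arctan2(v[1],v[0]))
cv2.imwrite("pics/d.png",cv2.resize(p["image"][100:290,140:380],None,fx=3,fy=3,interpolation=cv2.INTER_CUBIC))
E
```

```text
7.2 [ 0.53036551 -0.08082985  0.17354575] [0.36222914 0.65764781 2.71002956]
0.19986347796583548 -0.6771532838981271
```

View pics/d.png

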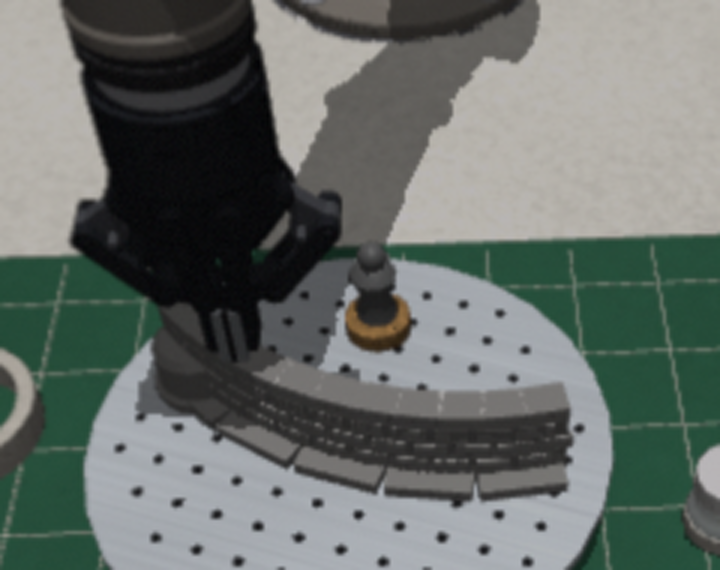

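Fingertips ride on the crest at about crop (230,345). The wall's plain end has gone from (565,378) to (567,382), the same shift as the plate, so the wall has only sunk with it. I'll continue the run.

Call:
{"api": "arm_command", "payload": {"series": [{"dx": 0.21, "dy": 0.16, "dz": 0, "turn": 0, "hand": -1}, {"dx": 0.21, "dy": 0.16, "dz": 0, "turn": 0, "hand": -1}, {"dx": 0.22, "dy": 0.16, "dz": 0, "turn": 0, "hand": -1}, {"dx": 0.22, "dy": 0.14, "dz": 0, "turn": 0, "hand": -1}, {"dx": 0.23, "dy": 0.15, "dz": 0, "turn": 0, "hand": -1}, {"dx": 0.22, "dy": 0.13, "dz": 0, "turn": 0, "hand": -1}, {"dx": 0.24, "dy": 0.13, "dz": 0, "turn": 0, "hand": -1}, {"dx": 0.23, "dy": 0.12, "dz": 0, "turn": 0, "hand": -1}]}}

```text
time_s: 8.0
tcp_pos: [0.5529, -0.0457, 0.1733]
orientation: [2.221, 2.222, 0.0]
wrist_force: [-1.3, -2.2, 2.9]
gripper_width: 0.003
```

Call:
{"api": "arm_command", "payload": {"series": [{"dx": 0.24, "dy": 0.12, "dz": 0, "turn": 0, "hand": -1}, {"dx": 0.24, "dy": 0.11, "dz": 0, "turn": 0, "hand": -1}, {"dx": 0.24, "dy": 0.1, "dz": 0, "turn": 0, "hand": -1}, {"dx": 0.25, "dy": 0.1, "dz": 0, "turn": 0, "hand": -1}, {"dx": 0.25, "dy": 0.09, "dz": 0, "turn": 0, "hand": -1}, {"dx": 0.25, "dy": 0.09, "dz": 0, "turn": 0, "hand": -1}, {"dx": 0.26, "dy": 0.08, "dz": 0, "turn": 0, "hand": -1}, {"dx": 0.25, "dy": 0.07, "dz": 0, "turn": 0, "hand": -1}]}}

```text
time_s: 8.8
tcp_pos: [0.568, -0.006, 0.1733]
orientation: [2.221, 2.222, 0.0]
wrist_force: [-1.1, -2.0, 3.3]
gripper_width: 0.001
```

```bash
python3 - <<'E'
from plant import r
import numpy as np, cv2
F=[];
for i in range(5):
    p=r.read_camera("scene"); o=r.get_obs(); F.append(o["wrist_force"])
print(o["time_s"],o["tcp_pos"],np.mean(F,0))
v=o["tcp_pos"][:2]-[.3746,.0444]; print(np.hypot(*v),np.arctan2(v[1],v[0]))
cv2.imwrite("pics/e.png",cv2.resize(p["image"][100:290,140:380],None,fx=3,fy=3,interpolation=cv2.INTER_CUBIC))
E
```

```text
9.05 [ 0.568227   -0.00510594  0.17342442] [0.28010821 0.67475202 2.84998055]
0.19985558291137953 -0.25031440815108363
```

View pics/e.png

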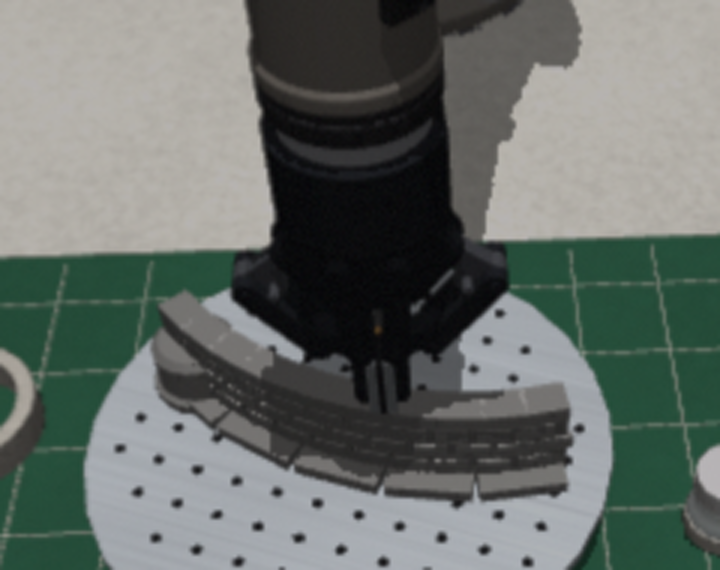

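Fingertips are at crop (383,405), mid crest, and the wall's end is still at (567,383). I'll continue to the end.

Call:
{"api": "arm_command", "payload": {"series": [{"dx": 0.26, "dy": 0.06, "dz": 0, "turn": 0, "hand": -1}, {"dx": 0.26, "dy": 0.06, "dz": 0, "turn": 0, "hand": -1}, {"dx": 0.26, "dy": 0.05, "dz": 0, "turn": 0, "hand": -1}, {"dx": 0.26, "dy": 0.04, "dz": 0, "turn": 0, "hand": -1}, {"dx": 0.26, "dy": 0.04, "dz": 0, "turn": 0, "hand": -1}, {"dx": 0.27, "dy": 0.03, "dz": 0, "turn": 0, "hand": -1}, {"dx": 0.26, "dy": 0.02, "dz": 0, "turn": 0, "hand": -1}, {"dx": 0.27, "dy": 0.01, "dz": 0, "turn": 0, "hand": -1}]}}

```text
time_s: 9.85
tcp_pos: [0.5741, 0.0359, 0.1733]
orientation: [2.221, 2.222, 0.0]
wrist_force: [-0.0, -2.4, 2.6]
gripper_width: 0.001
```

Call:
{"api": "arm_command", "payload": {"series": [{"dx": 0.26, "dy": 0.01, "dz": 0, "turn": 0, "hand": -1}, {"dx": 0.27, "dy": 0, "dz": 0, "turn": 0, "hand": -1}, {"dx": 0.26, "dy": 0, "dz": 0, "turn": 0, "hand": -1}, {"dx": 0.27, "dy": -0.01, "dz": 0, "turn": 0, "hand": -1}, {"dx": 0.26, "dy": -0.02, "dz": 0, "turn": 0, "hand": -1}, {"dx": 0.27, "dy": -0.03, "dz": 0, "turn": 0, "hand": -1}, {"dx": 0.26, "dy": -0.03, "dz": 0, "turn": 0, "hand": -1}, {"dx": 0.26, "dy": -0.04, "dz": 0, "turn": 0, "hand": -1}]}}

```text
time_s: 10.65
tcp_pos: [0.5716, 0.0781, 0.1733]
orientation: [2.221, 2.222, 0.0]
wrist_force: [0.5, -1.8, 2.4]
gripper_width: 0.003
```

```bash
python3 - <<'E'
from plant import r
import numpy as np, cv2
F=[];
for i in range(5):
    p=r.read_camera("scene"); o=r.get_obs(); F.append(o["wrist_force"])
print(o["time_s"],o["tcp_pos"],np.mean(F,0))
v=o["tcp_pos"][:2]-[.3746,.0444]; print(np.hypot(*v),np.arctan2(v[1],v[0]))
cv2.imwrite("pics/f.png",cv2.resize(p["image"][100:290,140:380],None,fx=3,fy=3,interpolation=cv2.INTER_CUBIC))
E
```

```text
10.9 [0.57144321 0.07914148 0.17328468] [0.11033876 0.87854809 2.53207726]
0.19988551399929877 0.1746940999936361
```

View pics/f.png

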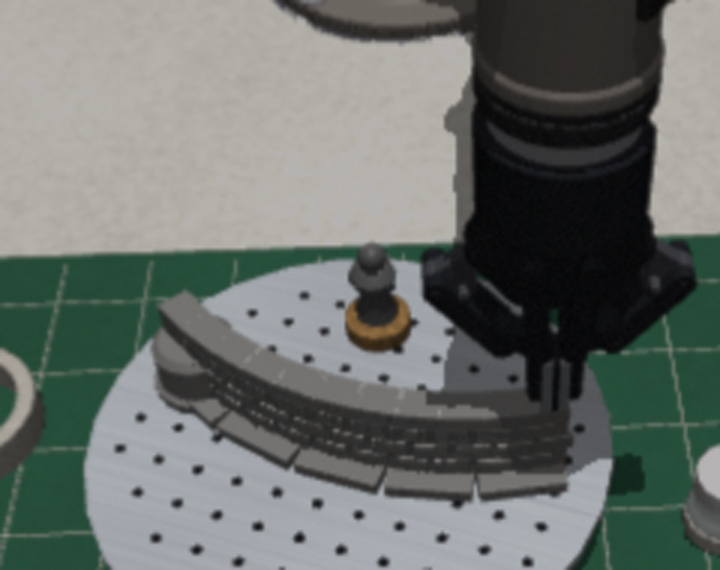

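The fingertips, at crop (553,400), are at the plain end, still pressing lightly. The wall and figure are where they were. Now I'll lift straight up.

Call:
{"api": "arm_command", "payload": {"series": [{"dx": 0, "dy": 0, "dz": -0.15, "turn": 0, "hand": -1}, {"dx": 0, "dy": 0, "dz": -0.25, "turn": 0, "hand": -1}, {"dx": 0, "dy": 0, "dz": -0.8, "turn": 0, "hand": -1}, {"dx": 0, "dy": 0, "dz": -1, "turn": 0, "hand": -1}, {"dx": 0, "dy": 0, "dz": -1, "turn": 0, "hand": -1}, {"dx": 0, "dy": 0, "dz": -1, "turn": 0, "hand": -1}, {"dx": 0, "dy": 0, "dz": 0, "turn": 0, "hand": -1}, {"dx": 0, "dy": 0, "dz": 0, "turn": 0, "hand": -1}]}}

```text
time_s: 11.7
tcp_pos: [0.5714, 0.0774, 0.2572]
orientation: [-2.221, -2.221, -0.0]
wrist_force: [-0.1, -0.8, 0.2]
gripper_width: 0.003
```

```bash
python3 - <<'E'
from plant import r
import cv2
p=r.read_camera("scene"); o=r.get_obs(); print(o["time_s"],o["tcp_pos"],o["wrist_force"])
for n in ["wall","figure","jar","tape","tumbler"]: print(n,[b["rect"] for b in r.boxes_of(n,p)][:1])
cv2.imwrite("pics/g.png",cv2.resize(p["image"][100:290,140:380],None,fx=3,fy=3,interpolation=cv2.INTER_CUBIC))
E
```

```text
11.75 [0.57092369 0.0774664  0.25645315] [-0.5185435  -0.76590245 -0.52364321]
wall [[191.5, 195.5, 330.3, 266.8]]
figure [[190.7, 194.8, 329.3, 265.5]]
jar [[367.8, 246.1, 398.5, 282.9]]
tape [[95.2, 213.4, 154.6, 265.7]]
tumbler [[167.3, 322.0, 223.8, 391.7]]
```

View pics/g.png

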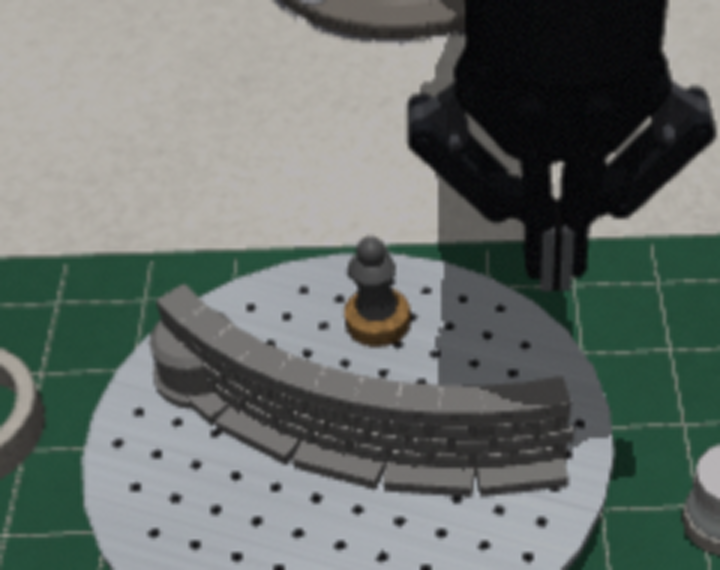

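The plate has sprung back. The wall (ends at crop (160,295) and (565,378)) and the figure are where they were before contact, and the gripper is clear.

```bash
python3 -c "
from plant import r
print(r.sign_off())"
```

```text
the job is handed in; nothing more can be done
None
```

The shut fingertips ran along the wall's crest from the stub-tower end to the plain end, then lifted straight off. I handed the job in at about 12 s.

- **Path:** it followed the crest's fitted middle line, from about 2 mm before crest0 to about 5 mm past crest6. At the three stops where I checked after the start, the tip was within 0.2 mm of that line. It touched down about 2 mm to the hollow side and was brought onto the line in the first step. The fit itself is only good to about 2–4 mm, because points read from the two pictures disagreed by up to 5 mm.
- **Pressing:** the fingertips pressed with about 2.5–2.9 N at the later stops. From the tip height, the plate went down about 2.5 mm at touch-down and about 4 mm along the run, well short of its 15 mm stop.
- **Last checks:** the final picture shows the plate back up and the wall and figure where they started, with the gripper about 80 mm clear. The jar and tape came back within about 3 pixels of their first positions, and the tumbler within about 4.
- **One check disagreed:** in the last picture the network's box for the figure landed on the wall, so I judged the figure's position by eye.

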